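# Lock the last push-and-turn lid screw of a junction box

### The arm

A 6-joint arm with a two-finger parallel gripper is mounted at the origin on the work surface; the furniture and walls round the work are solid. World frame = base frame: x ahead of the robot, y to its left, z up, the work surface at z = 0. Lengths are in m, angles in rad, forces in N, time in s.
With the tool pointing down it reaches from about 0.35 to 0.775 m from the base axis. Payload 7.3 kg.
Tool frame: the origin (TCP) lies at the very end of the fingers, on their centre line; the grasp point (between the pads) lies 19 mm behind it; z points along the fingers, x is the direction in which the jaws open and shut, and the axes are right-handed (so a half turn about z gives the same grasp; the last joint's range is limited). The gripper opens to 92 mm and grips with 3 to 60 N. Pads are 19 mm wide; open, the fingers measure 130 mm over their backs; the gripper's body (75 mm by 190 mm) begins 47 mm behind the grasp point.
Start: joints at [-1.441, 0.342, 1.524, -0, 1.275, -0.146], TCP at [0.143, -0.505, 0.227] pointing down, gripper open.
Joint ranges: [-2.53, 2.53], [-0.77, 2.02], [0.04, 2.7], [-1, 4.14], [0.28, 2.66], [-3.11, 3.11]. Speed limits (rad/s): [2.57, 2.57, 3.14, 3.14, 3.14, 3.14].

### API

Orientations are given as [roll, pitch, yaw] about the fixed x, y, z axes, in that order (R = Rz(yaw) Ry(pitch) Rx(roll)).
In Python, from cell import robot, read_camera, nets gives the robot as it stands. The module is installed in compiled form; this text tells all that it offers.
- The arm moves only by the tool carry_out, never from a script. Its arguments are lists of equal length, an entry for each row: "translation": the shift along the tool's x, y, z in m, a list of three; "turn": the turn, a rotation vector about the tool's x, y, z in rad, a list of three; "gripper": the gripper's target within -1 to 1 (shut at 1, half-way at 0, fully open at -1). A call has 1 to 10 rows; each row shifts and turns the commanded pose from where the row before left it, along the tool's axes as they then stand; what a row does not reach is not made up. A row lasts 1/10 s, in which the tool goes at most 50 mm and 8.59 degrees, less where a joint would pass 70% of its speed; a pose out of reach is approached as far as the arm can. A call with a gripper value outside its range is refused whole. The fingers move at their own pace and stop on an object; "squeeze" is the grip in N (left out, the last holds). Time passes only in rows, so rows that do not move let the fingers close. It gives the time, the measured TCP pose, the force and the opening at its end, in the units of the state.
- robot.observe(): the state, without advancing time (a new reading comes with each control period).
- read_camera(name): name is "side" or "top" or "wrist"; returns a dict with "img" (384x512x3 uint8, red, green, blue), "fx", "fy", "cx", "cy" (pixels), "distortion" ([k1, k2, p1, p2, k3] as OpenCV has them; the pictures are not rectified), "world_from_camera" (4x4, takes a point from camera to world coordinates). Camera axes: x right, y down, z forward; pixel columns grow to the right and rows downward; lengths in m; the calibration is good to about 2 mm. A picture is of the moment at which its call begins. There is no depth.
- robot.hand_in(): hands the job in, once; it reports no verdict.
Trained networks look in a picture, given as the dict that the camera call returned (one of the last four; its "shot" number tells which), for a name from the list of things; names that differ only in an ending like _2 or _b are one class to them, and where a whole thing is asked for, a point or a joint stands for the part that bears it (a point fixed in the world has none). Each returns a list of dicts, best first, with "score" (0 to 1); they miss things now and then, are a little off and sometimes report something else, mostly with a low value. They report only what shows in the picture. A call takes as long as a camera call.
- nets.regions_of(picture, name): "region" (384x512 bool, what is visible of it) and "pixel" ([column, row] in pixels, amid what is visible of it).
- nets.tip_of(picture, name): "pixel" ([column, row] in pixels: a listed point, or the origin of a listed thing).
The state is a dict: "time": time; "qpos": joint angles; "qvel": joint speeds; "joint_efforts": joint torques, N m; "tool_pos": TCP position; "tool_rot": TCP orientation; "contact_force": force on the tool from outside, world axes, zero at the start; "torque": the same for the moment, N m; "opening": finger opening in m.
Only numpy, scipy, OpenCV 4.12 (cv2) and the standard library are available. Lean on these libraries where they do the work, as an engineer would, in place of code of your own. Each camera call takes 0.05 s, during which the arm holds its last target. There are 200 camera calls.

### The job

One of the four slotted screws in the junction box's lid has been left open and stands proud. Take the screwdriver from its rack, push that screw in with the blade and turn it clockwise a quarter turn to its stop so that it stays locked like the other three, then hang the screwdriver back upright in the rack. Turn the screw with the screwdriver only, not with the fingers; leave the other three screws locked and do not shove the loose things on the bench about.

Things in the scene. Friction and masses are not known exactly. Their poses are not given: they have to be found in the camera images.
- junction_box: Grey square plastic junction box in the white tray, 120 x 120 x 66 mm, fixed, flat lid, a short dark blanked cable gland on two sides. Origin: centre of its underside; the lid is 66 mm higher. The four screws sit 46 mm from the middle both ways, parallel to the sides, each in a well 18 mm wide and 12 mm deep.
- screw_open: The one open lid screw, dark, 16 mm head; it may be in any of the four corners. Origin on the screw's axis at lid level, z up; with the screw open the slot runs along this frame's x axis, locked along y.
- screw_open_top (a point): Centre of the open screw's head top, moving with it. Slot: straight across the head, 5 mm deep, 2.8 mm wide at its flat floor, its upper 2 mm opening to a 5.8 mm mouth. Head top is 5 mm above the lid when open, 2 mm when locked. Pressing the slot floor takes 5 N to start and 0.7 N more per mm. Frame turns with the head: slot along its x axis.
- screw_open_push (a joint): How far the open screw is pushed in against its spring, m: 0 open, at most 0.008. It can be turned only while pushed in 0.005 or more; let go at the end of the turn, it springs back to 0.003 and is locked there.
- screw_open_turn (a joint): Clockwise turn of the open screw seen from above, rad: 0 open, 1.57 at the stop. A 2 mm blade has play in the slot, so it must turn 0.2 to 0.6 rad more than the screw, until it stops. Turning takes under 0.05 N m; released beyond 1.45 the screw locks.
- screw_b: A lid screw like the open one, already locked. Origin on the screw's axis at lid level, z up; with the screw open the slot runs along this frame's x axis, locked along y.
- screw_c: A lid screw like the open one, already locked. Origin on the screw's axis at lid level, z up; with the screw open the slot runs along this frame's x axis, locked along y.
- screw_d: A lid screw like the open one, already locked. Origin on the screw's axis at lid level, z up; with the screw open the slot runs along this frame's x axis, locked along y.
- screw_b_push (a joint): Push of this locked screw, m: 0.003 is locked (0 would be open).
- screw_b_turn (a joint): Clockwise turn of this locked screw, rad: 1.4 to 1.57 is locked, 0 would be open.
- screw_c_push (a joint): Push of this locked screw, m: 0.003 is locked (0 would be open).
- screw_c_turn (a joint): Clockwise turn of this locked screw, rad: 1.4 to 1.57 is locked, 0 would be open.
- screw_d_push (a joint): Push of this locked screw, m: 0.003 is locked (0 would be open).
- screw_d_turn (a joint): Clockwise turn of this locked screw, rad: 1.4 to 1.57 is locked, 0 would be open.
- driver_handle (a point): Screwdriver, 172 mm long, hanging blade down in the rack; this point is on its axis, halfway up the round handle (88 mm long, 28 mm thick, widest 14 mm below this point, tapering to both ends). Its y axis points up along the tool from blade to butt, its x axis along the width of the blade.
- driver_tip (a point): Tip of the screwdriver's flat blade, on the tool's axis, 128 mm below driver_handle. Blade 5.5 mm wide (along x), 2 mm thick, 10 mm long, on a shaft 5.6 mm thick. Axes as driver_handle. Closing the fingers on the tapered handle may shift the tip by up to about 4 mm.
- rack: Fixed plywood tool rack, 150 mm long (its y), 48 mm deep, top plate at 91 to 100 mm on two end cheeks. Three 21 mm holes in the plate, at the middle and 46 mm either way along y; under each an 18 mm guide hole for the shaft in a lower plate (32 to 41 mm). Origin: centre of the underside. Hung, the handle's tapered foot rests in a hole, driver_handle 140 mm above the origin; any hole will do.
- tape_measure: Loose tape measure on the bench, 66 x 74 x 36 mm, origin under its centre. Leave alone.
- marker: Loose marker pen lying on the bench, 135 mm long, origin under its centre. Leave alone.
- jar_low: Loose wide jar in the tray, 51 mm wide, 61 mm high, origin under its centre. Leave alone.
- jar_tall: Loose jar with screw cap in the tray, 47 mm wide, 76 mm high, origin under its centre. Leave alone.
- tape_1: Loose roll of tape lying on the bench, 96 mm wide, 48 mm high, origin under its centre. Leave alone.

How it is judged:
By the outcome, as a careful person would: the job done as asked, in the order asked, and still so for the second after the job is handed in, with the robot touching nothing.
It also fails if it takes over 58 s, if anything falls off the work surface, if the arm or the gripper's body presses on something with over 40 N, if the wrist force passes 120 N, or if a joint passes its speed limit or range.

## Working session

There is one attempt and no reset: what is moved stays moved. The work goes in short steps, Python scripts to look and compute and a tool call to move; the robot and the scene stay as the last step left them, time stands still between calls to the robot, and variables do not carry over. Pictures are saved under pics/ and viewed, about 8 in all and at most 12, crops included, and the job is handed in when it is done.

Besides the shell and the picture viewer there is one more tool, called after "Call:" by a JSON object that holds its "name" and its "arguments", one argument or row to a line. carry_out: Moves the arm, as the interface text tells. Its arguments: {"type":"object","properties":{"translation":{"type":"array","items":{"type":"array","items":{"type":"number"}}},"turn":{"type":"array","items":{"type":"array","items":{"type":"number"}}},"gripper":{"type":"array","items":{"type":"number"}},"squeeze":{"type":"number"}},"required":["translation","turn","gripper"]}

```bash
mkdir -p pics; cat > h.py <<'E'
import numpy as np, cv2
from scipy.spatial.transform import Rotation as R
from cell import robot, read_camera, nets
def ray(p,px):
    K=np.array([[p["fx"],0,p["cx"]],[0,p["fy"],p["cy"]],[0,0,1.]])
    u=cv2.undistortPoints(np.array([[px]],float),K,np.array(p["distortion"],float))[0,0]
    T=np.array(p["world_from_camera"]); d=T[:3,:3]@np.array([u[0],u[1],1]); return T[:3,3],d/np.linalg.norm(d)
def onz(p,px,z):
    o,d=ray(p,px); return o+d*(z-o[2])/d[2]
def tri(obs):
    A=np.zeros((3,3));b=np.zeros(3)
    for p,px in obs:
        o,d=ray(p,px);M=np.eye(3)-np.outer(d,d);A+=M;b+=M@o
    X=np.linalg.solve(A,b); return X,[float(np.linalg.norm((np.eye(3)-np.outer(ray(p,px)[1],ray(p,px)[1]))@(X-ray(p,px)[0]))) for p,px in obs]
def proj(p,X):
    T=np.linalg.inv(np.array(p["world_from_camera"])); K=np.array([[p["fx"],0,p["cx"]],[0,p["fy"],p["cy"]],[0,0,1.]])
    return cv2.projectPoints(np.array([X],float),cv2.Rodrigues(T[:3,:3])[0],T[:3,3],K,np.array(p["distortion"],float))[0][0,0]
def save(n,im,box=None,s=1):
    if box: im=im[box[1]:box[3],box[0]:box[2]]
    cv2.imwrite("pics/"+n,cv2.resize(im[:,:,::-1],None,fx=s,fy=s,interpolation=cv2.INTER_CUBIC))
E
cat > a.py <<'E'
from h import *
np.set_printoptions(precision=4,suppress=True)
s=robot.observe(); print(s["time"],s["tool_pos"],s["tool_rot"],s["opening"],s["contact_force"])
P={n:read_camera(n) for n in("side","top","wrist")}
save("a.png",np.vstack([P["side"]["img"],P["top"]["img"]]),s=.78)
for n,p in P.items():
    print(n,np.array(p["world_from_camera"])[:3,3],p["fx"])
    for o in ["junction_box","screw_open","screw_open_top","screw_b","driver_handle","driver_tip","rack","tape_measure","jar_tall","jar_low","marker","tape_1"]:
        print(o,[(np.round(d["pixel"],1).tolist(),round(d["score"],2)) for d in nets.tip_of(p,o)[:4]])
E
python3 a.py
```

```text
0.0 [ 0.1429 -0.5047  0.226 ] [-3.1413  0.0016 -1.295 ] 0.0919011825099871 [ 0.1566  0.0061 -0.2344]
side [ 0.2664 -0.7562  0.5676] 363.95023774489454
junction_box [([267.7, 227.2], 0.6)]
screw_open [([278.3, 201.8], 0.41)]
screw_open_top [([274.1, 195.7], 0.58)]
screw_b [([263.0, 225.6], 0.58), ([294.4, 212.6], 0.49), ([245.3, 207.8], 0.41), ([212.5, 181.2], 0.25)]
driver_handle [([254.0, 293.3], 0.81)]
driver_tip []
rack [([258.0, 349.3], 0.83)]
tape_measure [([197.2, 277.9], 0.76), ([295.1, 213.7], 0.68)]
jar_tall [([309.7, 195.8], 0.57)]
jar_low [([288.0, 195.0], 0.86), ([297.8, 210.3], 0.56)]
marker [([186.0, 228.8], 0.64)]
tape_1 [([210.5, 177.4], 0.59)]
top [ 0.356  -0.0073  1.2458] 361.250647935542
junction_box [([262.9, 185.6], 0.78), ([250.5, 199.2], 0.49)]
screw_open [([246.6, 172.7], 0.47)]
screw_open_top [([248.4, 173.4], 0.58)]
screw_b [([252.5, 200.8], 0.47), ([280.3, 190.2], 0.41), ([276.1, 170.5], 0.35)]
driver_handle [([369.2, 235.8], 0.65), ([146.6, 199.5], 0.41)]
driver_tip [([263.0, 189.9], 0.47)]
rack [([357.2, 238.3], 0.65)]
tape_measure [([289.6, 255.1], 0.63)]
jar_tall [([227.2, 136.0], 0.72), ([248.3, 173.5], 0.19)]
jar_low [([210.2, 141.4], 0.73)]
marker [([229.4, 244.7], 0.71)]
tape_1 [([151.5, 199.1], 0.84)]
wrist [ 0.224  -0.4816  0.3843] 287.64634742798324
junction_box []
screw_open []
screw_open_top []
screw_b []
driver_handle []
driver_tip []
rack []
tape_measure []
jar_tall []
jar_low []
marker []
tape_1 []
```

View pics/a.png

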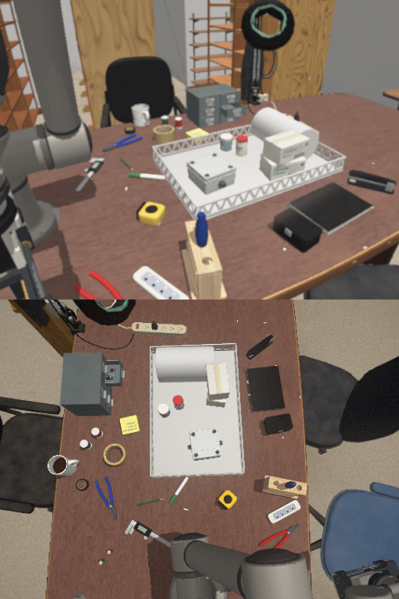

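```bash
cat > b.py <<'E'
from h import *
np.set_printoptions(precision=4,suppress=True)
s,t=read_camera("side"),read_camera("top")
g=lambda p,n:nets.tip_of(p,n)[0]["pixel"]
for n in ["driver_handle","rack","junction_box","screw_open_top"]: print(n,*tri([(s,g(s,n)),(t,g(t,n))]))
print(onz(t,g(t,"driver_handle"),.14),onz(t,g(t,"rack"),0.0), onz(s,g(s,"driver_handle"),.14))
print("top box",onz(t,g(t,"junction_box"),0),"open",onz(t,g(t,"screw_open_top"),.075))
for d in nets.tip_of(t,"screw_b")[:3]: print(onz(t,d["pixel"],.07))
for n in["tape_measure","jar_tall","jar_low","marker","tape_1"]:print(n,onz(t,g(t,n),0))
T=np.array(read_camera("wrist")["world_from_camera"]); o=robot.observe()
W=np.eye(4);W[:3,:3]=R.from_euler("xyz",o["tool_rot"]).as_matrix();W[:3,3]=o["tool_pos"]; print(np.linalg.inv(W)@T)
E
python3 b.py
```

```text
driver_handle [ 0.4436 -0.3432  0.1287] [0.004080890434780376, 0.004080890434780344]
rack [ 0.4325 -0.3519  0.0014] [0.003602551338392919, 0.0036025513383929645]
junction_box [ 0.606  -0.0195  0.0077] [0.0015548862010051373, 0.0015548862010050695]
screw_open_top [0.6423 0.0273 0.0902] [0.0034757669226183623, 0.0034757669226183206]
[ 0.4466 -0.3409  0.14  ] [ 0.4291 -0.3513  0.    ] [ 0.435  -0.3534  0.14  ]
top box [ 0.606  -0.0191  0.    ] open [0.6495 0.0267 0.075 ]
[0.562  0.0245 0.07  ]
[ 0.5742 -0.0742  0.07  ]
[ 0.6603 -0.0631  0.07  ]
tape_measure [ 0.3732 -0.119   0.    ]
jar_tall [0.8026 0.1072 0.    ]
jar_low [0.7707 0.168  0.    ]
marker [0.4171 0.0951 0.    ]
tape_1 [0.5676 0.3825 0.    ]
[[ 1.      0.0002  0.0005 -0.0004]
 [-0.0004  0.9505  0.3108 -0.0843]
 [-0.0004 -0.3108  0.9505 -0.1582]
 [ 0.      0.      0.      1.    ]]
```

The driver hangs in the rack's middle hole and the box lies in the tray, with the open screw at its far-left corner (about 0.645, 0.027). I'm going above the driver.

Call:
{"name": "carry_out", "arguments": {
  "translation": [
    [-0.0089,-0.0411,-0.0055],
    [-0.0089,-0.0411,-0.0055],
    [-0.0089,-0.0411,-0.0055],
    [-0.0089,-0.0411,-0.0055],
    [-0.0089,-0.0411,-0.0055],
    [-0.0089,-0.0411,-0.0055],
    [-0.0089,-0.0411,-0.0055],
    [-0.0089,-0.0411,-0.0055],
    [0,0,0],
    [0,0,0]
  ],
  "turn": [
    [0,0,0],
    [0,0,0],
    [0,0,0],
    [0,0,0],
    [0,0,0],
    [0,0,0],
    [0,0,0],
    [0,0,0],
    [0,0,0],
    [0,0,0]
  ],
  "gripper": [-1,-1,-1,-1,-1,-1,-1,-1,-1,-1]
}}

```text
time: 4.05
tool_pos: [0.4404, -0.3466, 0.2705]
tool_rot: [3.141, 0.0, -1.293]
contact_force: [-0.1, -0.0, 1.4]
opening: 0.0917
```

```bash
cat > c.py <<'E'
from h import *
np.set_printoptions(precision=4,suppress=True)
o=robot.observe(); print(o["time"],o["tool_pos"],o["tool_rot"],o["qpos"])
w,s=read_camera("wrist"),read_camera("side")
save("c.png",w["img"])
for p,n in((w,"w"),(s,"s")):
  for k in("driver_handle","rack"):
    for d in nets.tip_of(p,k)[:2]: print(n,k,d["pixel"],d["score"],onz(p,d["pixel"],.14 if k[0]=="d" else 0))
  for d in nets.regions_of(p,"driver_handle")[:1]:
    ys,xs=np.nonzero(d["region"]); print(n,xs.min(),xs.max(),ys.min(),ys.max(),d["pixel"])
g=lambda p,n:nets.tip_of(p,n)[0]["pixel"]
try: print(tri([(w,g(w,"driver_handle")),(s,g(s,"driver_handle"))]))
except Exception as e: print(e)
E
python3 c.py
```

```text
4.05 [ 0.4404 -0.3466  0.2705] [ 3.1411  0.     -1.2927] [-0.8032  0.3793  1.3465 -0.0005  1.4161  0.4896]
w driver_handle [262.6, 193.9] 0.62 [ 0.4346 -0.3521  0.14  ]
w rack [260.3, 169.8] 0.81 [ 0.4285 -0.3522  0.    ]
w 250 274 176 216 [263.6, 198.4]
s driver_handle [258.7, 294.3] 0.62 [ 0.4362 -0.353   0.14  ]
s rack [258.1, 348.9] 0.89 [ 0.4351 -0.3494  0.    ]
s 250 267 270 316 [257.3, 294.7]
(array([ 0.4355, -0.3526,  0.1403]), [0.0008845908643648362, 0.0008845908643648009])
```

View pics/c.png

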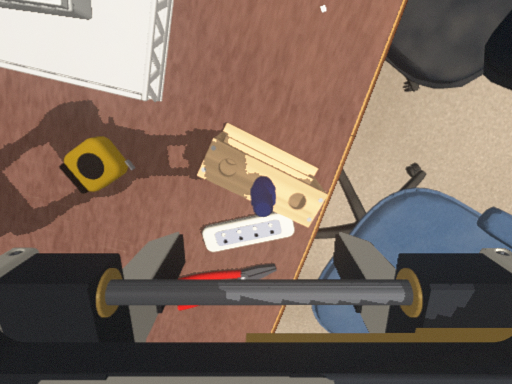

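The wrist view shows the handle's butt at about (263,185) in the middle hole, with nothing beside it at finger height. I'm descending over it.

Call:
{"name": "carry_out", "arguments": {
  "translation": [
    [0.0044,0.0064,0.03],
    [0,0,0.035],
    [0,0,0.03],
    [0,0,0.03],
    [0,0,0.02],
    [0,0,0],
    [0,0,0],
    [0,0,0],
    [0,0,0],
    [0,0,0]
  ],
  "turn": [
    [0,0,0],
    [0,0,0],
    [0,0,0],
    [0,0,0],
    [0,0,0],
    [0,0,0],
    [0,0,0],
    [0,0,0],
    [0,0,0],
    [0,0,0]
  ],
  "gripper": [-1,-1,-1,-1,-1,-1,1,1,1,1],
  "squeeze": 40
}}

```text
time: 5.55
tool_pos: [0.4353, -0.3535, 0.1267]
tool_rot: [-3.141, -0.002, -1.295]
contact_force: [0.2, -0.2, 1.3]
opening: 0.0641
```

Call:
{"name": "carry_out", "arguments": {
  "translation": [
    [0,0,0],
    [0,0,0],
    [0,0,0]
  ],
  "turn": [
    [0,0,0],
    [0,0,0],
    [0,0,0]
  ],
  "gripper": [1,1,1]
}}

```text
time: 5.85
tool_pos: [0.435, -0.3531, 0.1258]
tool_rot: [-3.142, -0.0, -1.295]
contact_force: [-0.6, 0.2, 0.2]
opening: 0.0407
```

Call:
{"name": "carry_out", "arguments": {
  "translation": [
    [0,0,0],
    [0,0,0],
    [0,0,0],
    [0,0,0]
  ],
  "turn": [
    [0,0,0],
    [0,0,0],
    [0,0,0],
    [0,0,0]
  ],
  "gripper": [1,1,1,1]
}}

```text
time: 6.25
tool_pos: [0.435, -0.353, 0.1257]
tool_rot: [3.142, 0.0, -1.295]
contact_force: [-0.0, 0.7, 0.5]
opening: 0.0262
```

Call:
{"name": "carry_out", "arguments": {
  "translation": [
    [0,0,-0.01],
    [0,0,-0.02],
    [0,0,-0.02],
    [0,0,-0.03],
    [0,0,-0.03],
    [0,0,-0.03],
    [0,0,0],
    [0,0,0]
  ],
  "turn": [
    [0,0,0],
    [0,0,0],
    [0,0,0],
    [0,0,0],
    [0,0,0],
    [0,0,0],
    [0,0,0],
    [0,0,0]
  ],
  "gripper": [1,1,1,1,1,1,1,1]
}}

```text
time: 7.05
tool_pos: [0.4351, -0.3532, 0.2666]
tool_rot: [-3.141, -0.002, -1.295]
contact_force: [0.0, -0.0, -1.4]
opening: 0.0261
```

```bash
cat > d.py <<'E'
from h import *
import sys
np.set_printoptions(precision=4,suppress=True)
o=robot.observe(); print(o["time"],o["tool_pos"],o["tool_rot"],o["qpos"],o["opening"])
w,s=read_camera("wrist"),read_camera("side")
W=R.from_euler("xyz",o["tool_rot"]).as_matrix()
obs={}
for p,n in((w,"w"),(s,"s")):
  for k in("driver_handle","driver_tip"):
    L=nets.tip_of(p,k)
    if L: obs[n,k]=L[0]["pixel"]; print(n,k,L[0])
for k in("driver_handle","driver_tip"):
  if ("w",k) in obs and ("s",k) in obs:
    X,e=tri([(w,obs["w",k]),(s,obs["s",k])]); print(k,X,e,"tool",W.T@(X-o["tool_pos"]))
q=proj(w,np.array(o["tool_pos"])+W@[0,0,.114]); print("expected tip px",q)
q=q.astype(int)
save(sys.argv[1],w["img"],(q[0]-60,q[1]-70,q[0]+60,q[1]+60),6)
E
python3 d.py d.png
```

```text
7.05 [ 0.4351 -0.3532  0.2666] [-3.1409 -0.0016 -1.295 ] [-0.8186  0.3801  1.3559 -0.0001  1.4038  0.4764] 0.0260932851162959
w driver_handle {'pixel': [255.5, 259.5], 'score': 0.68}
w driver_tip {'pixel': [259.6, 191.8], 'score': 0.63}
s driver_handle {'pixel': [257.0, 223.8], 'score': 0.56}
s driver_tip {'pixel': [256.4, 287.9], 'score': 0.91}
driver_handle [ 0.4341 -0.3522  0.2783] [0.001355103316904258, 0.0013551033169043353] tool [-0.0012  0.0007 -0.0118]
driver_tip [ 0.4344 -0.3527  0.1539] [0.0018669080788106212, 0.0018669080788106206] tool [-0.0008  0.0006  0.1127]
expected tip px [259.0318 192.1494]
```

View pics/d.png

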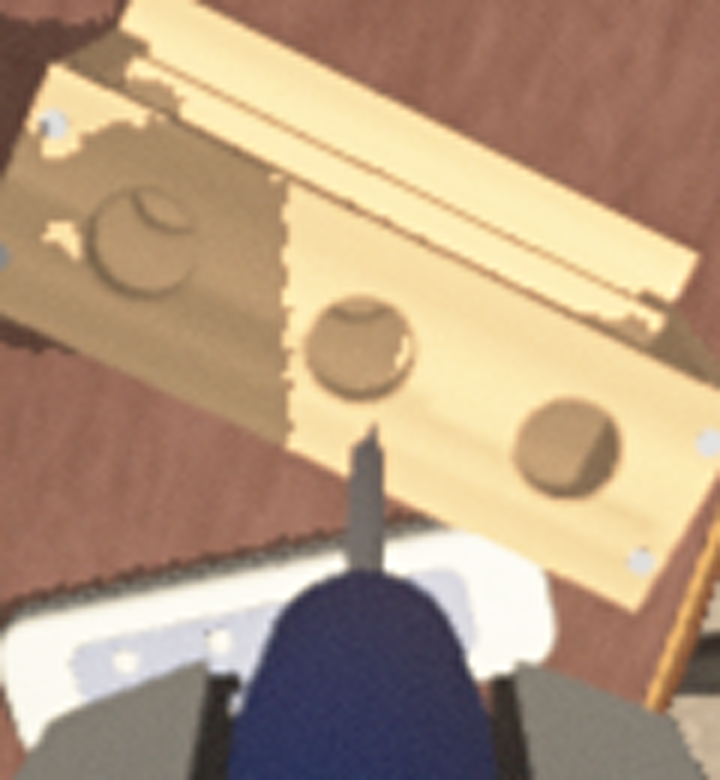

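The tip is on the tool axis within about 1 mm. The blade is seen nearly edge-on, leaning up-right, so I'll fit its yaw against the light wood.

```bash
cat > e.py <<'E'
from h import *
np.set_printoptions(precision=3,suppress=True)
o=robot.observe(); w=read_camera("wrist"); W=R.from_euler("xyz",o["tool_rot"]).as_matrix()
q=proj(w,np.array(o["tool_pos"])+W@[0,0,.114]).astype(int); x0,y0=q[0]-12,q[1]-16
im=w["img"][y0:y0+32,x0:x0+26].astype(float).mean(2); np.save("tip.npy",im)
print(im[8:30,4:22].astype(int))
bg=np.median(im[:8]); fg=np.percentile(im[20:28,11:15],30); print(bg,fg)
a=np.clip((bg-im)/(bg-fg),0,1)
S=8
def hullmask(P):
    px=np.array([proj(w,np.array(o["tool_pos"])+W@p) for p in P]); px=((px-[x0,y0]+.5)*S-.5)
    m=np.zeros((32*S,26*S),np.uint8); cv2.fillConvexPoly(m,cv2.convexHull(np.round(px).astype(np.int32)),1); return m
best=[]
t=np.linspace(0,2*np.pi,24)
for th in np.arange(0,180,7.5):
  c,s=np.cos(np.radians(th)),np.sin(np.radians(th))
  for dz in (-.004,0,.003):
    B=[[c*u-s*v,s*u+c*v,.114+dz-h] for u in(-.00275,.00275) for v in(-.001,.001) for h in(0,.010)]
    C=[[.0028*np.cos(k),.0028*np.sin(k),.114+dz-h] for k in t for h in(.010,.06)]
    m=(hullmask(B)|hullmask(C)).astype(np.float32)
    for dx in range(-20,21,3):
      for dy in range(-24,25,4):
        mm=cv2.warpAffine(m,np.float32([[1,0,dx],[0,1,dy]]),(26*S,32*S))
        r=cv2.resize(mm,(26,32),interpolation=cv2.INTER_AREA)
        best.append((((r-a)[6:26,5:22]**2).sum(),th,dz,dx/S,dy/S))
b={}
for x in sorted(best): b.setdefault(x[1],x)
for x in list(b.values())[:9]: print(np.array(x))
E
python3 e.py
```

```text
[[179 144 138 147 152 155 155 157 156 159 156 158 157 157 165 146 156 205]
 [203 175 140 135 145 152 150 156 155 158 158 160 156 144 133 139 179 213]
 [215 204 177 141 130 130 139 144 146 153 143 139 127 121 136 161 198 215]
 [220 215 208 185 144 124 121 118 121 122 123 119 118 135 172 195 207 211]
 [219 218 218 211 197 181 148 136 133 133 141 145 164 185 200 209 209 209]
 [216 218 219 219 217 213 203 195 190 185 191 195 202 208 209 209 209 209]
 [214 216 217 219 219 218 219 218 216 215 214 214 212 211 210 210 209 209]
 [212 214 214 215 218 218 219 219 220 216 215 218 215 214 213 212 209 210]
 [212 212 213 213 214 215 218 218 219 208 192 211 217 216 214 213 213 211]
 [213 214 213 213 213 213 214 218 217 179 151 209 220 219 217 216 215 214]
 [215 215 215 213 214 212 213 214 201 146 138 207 219 219 219 217 218 216]
 [217 214 215 214 214 214 212 189 145 110 117 200 217 215 217 219 219 218]
 [218 217 217 215 216 214 182 132 108  97 102 162 206 214 214 216 217 217]
 [219 219 218 219 216 215 168 116 102  99  96 117 198 213 213 214 215 216]
 [184 212 219 219 219 220 162 108 101 102  96 110 
[... 246 characters left out ...]
14]
 [123 119 116 114 116 113 108 107 107 107  96 111 206 218 216 217 215 213]
 [124 120 117 115 117 109 107 110 108 102  99 113 204 219 217 218 217 216]
 [125 121 120 120 118 113 108 109 106 106  96 103 159 198 215 219 218 216]
 [126 122 118 119 116 115 110 107 109 105 104 102 121 140 163 196 215 216]]
155.66666666666666 100.73333333333333
[ 11.832 120.     -0.004   0.5     3.   ]
[ 11.951 127.5    -0.004   0.5     3.   ]
[ 12.088 105.     -0.004   0.875   3.   ]
[ 12.143 112.5    -0.004   0.875   3.   ]
[12.148 97.5   -0.004  0.875  3.   ]
[12.415 90.    -0.004  0.875  3.   ]
[ 12.716 135.     -0.004   0.5     3.   ]
[13.491 82.5   -0.004  0.875  3.   ]
[13.498 75.    -0.004  0.875  3.   ]
```

```bash
sed -i 's/^bg=.*/bg,fg=216,100/; s/\[6:26,5:22\]/[14:23,7:20]/; s/^print(im.*//' e.py; python3 e.py
```

```text
[  1.197 127.5    -0.004   0.5     2.5  ]
[  1.258 120.     -0.004   0.5     2.   ]
[  1.52  135.     -0.004   0.125   2.5  ]
[  1.524 105.     -0.004   0.875   2.   ]
[ 1.549 97.5    0.     0.875  3.   ]
[  1.567 112.5    -0.004   0.5     2.   ]
[  1.692 142.5    -0.004   0.125   2.5  ]
[ 1.865 90.    -0.004  0.875  1.5  ]
[  2.082 150.     -0.004   0.125   2.5  ]
```

Call:
{"name": "carry_out", "arguments": {
  "translation": [
    [-0.0308,-0.0306,0],
    [-0.0308,-0.0306,0],
    [-0.0308,-0.0306,0],
    [-0.0308,-0.0306,0],
    [-0.0308,-0.0306,0],
    [-0.0308,-0.0306,0],
    [-0.0308,-0.0306,0],
    [-0.0308,-0.0306,0],
    [-0.0308,-0.0306,0],
    [-0.0308,-0.0306,0]
  ],
  "turn": [
    [0,0,0],
    [0,0,0],
    [0,0,0],
    [0,0,0],
    [0,0,0],
    [0,0,0],
    [0,0,0],
    [0,0,0],
    [0,0,0],
    [0,0,0]
  ],
  "gripper": [1,1,1,1,1,1,1,1,1,1]
}}

```text
time: 8.45
tool_pos: [0.6462, 0.0283, 0.2654]
tool_rot: [3.141, -0.0, -1.295]
contact_force: [1.1, -0.3, -1.0]
opening: 0.0261
```

Call:
{"name": "carry_out", "arguments": {
  "translation": [
    [0,0,0],
    [0,0,0],
    [0,0,0],
    [0,0,0],
    [0,0,0],
    [0,0,0],
    [0,0,0],
    [0,0,0],
    [0,0,0]
  ],
  "turn": [
    [0,0,-0.14],
    [0,0,-0.14],
    [0,0,-0.14],
    [0,0,-0.14],
    [0,0,-0.14],
    [0,0,-0.14],
    [0,0,-0.14],
    [0,0,0],
    [0,0,0]
  ],
  "gripper": [1,1,1,1,1,1,1,1,1]
}}

```text
time: 9.35
tool_pos: [0.6456, 0.0266, 0.2654]
tool_rot: [3.141, 0.0, -0.319]
contact_force: [0.2, -0.4, -0.1]
opening: 0.0262
```

```bash
cat > f.py <<'E'
from h import *
import sys
np.set_printoptions(precision=4,suppress=True)
o=robot.observe(); print(o["time"],o["tool_pos"],o["tool_rot"],o["qpos"])
w,s=read_camera("wrist"),read_camera("side"); W=R.from_euler("xyz",o["tool_rot"]).as_matrix()
G={}
for p,n in((w,"w"),(s,"s")):
  for k in("screw_open_top","screw_b","driver_tip"):
    L=nets.tip_of(p,k)[:3]; G[n,k]=L
    for d in L: print(n,k,np.round(d["pixel"],1),round(d["score"],2),onz(p,d["pixel"],.075))
for k in("screw_open_top","driver_tip"):
  if G["w",k] and G["s",k]: print(k,*tri([(w,G["w",k][0]["pixel"]),(s,G["s",k][0]["pixel"])]))
q=proj(w,np.array(o["tool_pos"])+W@[0,0,.114]).astype(int);print(q)
b=[max(0,q[0]-90),max(0,q[1]-75),q[0]+90,q[1]+60]
print("box",b); save(sys.argv[1],w["img"],b,4.4)
E
python3 f.py f.png
```

```text
9.35 [0.6456 0.0266 0.2654] [ 3.1414  0.0004 -0.3188] [-0.0773  0.5528  1.0808 -0.0001  1.5084  0.2414]
w screw_open_top [262.3 167.4] 0.49 [0.6519 0.0336 0.075 ]
w screw_b [290.5 228.9] 0.72 [ 0.6617 -0.0569  0.075 ]
w screw_b [198.7 199.2] 0.63 [0.5618 0.0197 0.075 ]
w driver_tip [260.5 194.1] 0.64 [0.639  0.0015 0.075 ]
s screw_open_top [274.8 196.4] 0.59 [0.652  0.0349 0.075 ]
s screw_open_top [193.9 277.9] 0.28 [ 0.3617 -0.1984  0.075 ]
s screw_b [261.8 224.8] 0.51 [ 0.5622 -0.0794  0.075 ]
s screw_b [294.6 211.5] 0.41 [ 0.6639 -0.0579  0.075 ]
s screw_b [243. 208.] 0.35 [0.5492 0.0133 0.075 ]
s driver_tip [275.2 171.1] 0.96 [0.7241 0.182  0.075 ]
screw_open_top [0.6517 0.0338 0.0756] [0.00021217651597121861, 0.0002121765159710856]
driver_tip [0.6473 0.0261 0.157 ] [0.0006752962233778398, 0.0006752962233778214]
[259 192]
box [np.int64(169), np.int64(117), np.int64(349), np.int64(252)]
```

View pics/f.png

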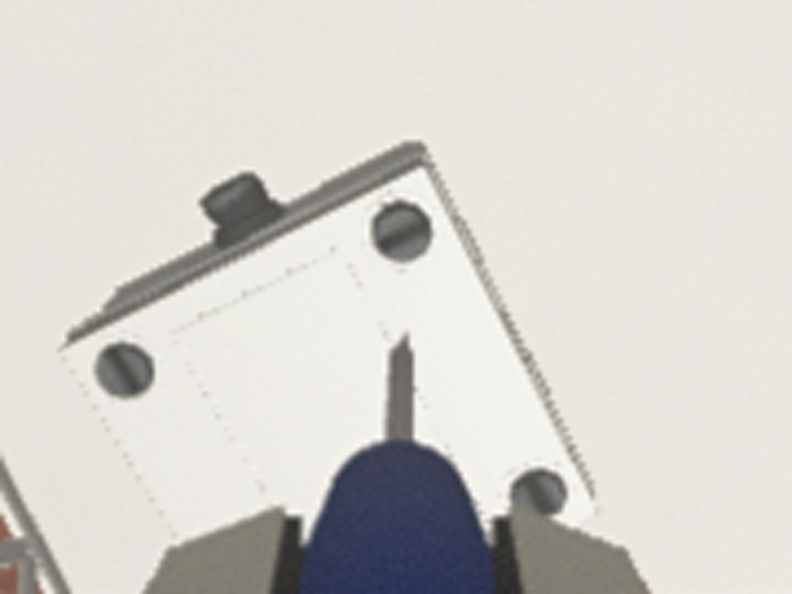

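The open screw shows at (400,231) in the crop, with its slot along the box edge (world yaw about 7.5°). The other three slots lie across it, so the target is right. I'll turn back 2.49 rad to line up the blade with room for the clockwise turn, then centre and lower.

Call:
{"name": "carry_out", "arguments": {
  "translation": [
    [0.0035,-0.0085,0],
    [0,0,0],
    [0,0,0],
    [0,0,0],
    [0,0,0],
    [0,0,0],
    [0,0,0],
    [0,0,0],
    [0,0,0],
    [0,0,0]
  ],
  "turn": [
    [0,0,-0.14],
    [0,0,-0.14],
    [0,0,-0.14],
    [0,0,-0.14],
    [0,0,-0.14],
    [0,0,-0.14],
    [0,0,-0.14],
    [0,0,-0.14],
    [0,0,-0.14],
    [0,0,-0.14]
  ],
  "gripper": [1,1,1,1,1,1,1,1,1,1]
}}

```text
time: 10.75
tool_pos: [0.6515, 0.0336, 0.2657]
tool_rot: [3.142, 0.0, 1.09]
contact_force: [-0.8, -0.4, -0.9]
opening: 0.0262
```

Call:
{"name": "carry_out", "arguments": {
  "translation": [
    [0,0,0],
    [0,0,0],
    [0,0,0],
    [0,0,0],
    [0,0,0],
    [0,0,0.02],
    [0,0,0.02],
    [0,0,0.015],
    [0,0,0],
    [0,0,0]
  ],
  "turn": [
    [0,0,-0.14],
    [0,0,-0.14],
    [0,0,-0.14],
    [0,0,-0.14],
    [0,0,-0.14],
    [0,0,-0.14],
    [0,0,-0.14],
    [0,0,-0.11],
    [0,0,0],
    [0,0,0]
  ],
  "gripper": [1,1,1,1,1,1,1,1,1,1]
}}

```text
time: 11.75
tool_pos: [0.6517, 0.0336, 0.2111]
tool_rot: [3.141, 0.0, 2.172]
contact_force: [0.2, 0.3, -0.6]
opening: 0.0261
```

```bash
sed -i 's/^b=.*/b=[q[0]-50,q[1]-45,q[0]+50,q[1]+30]/; s/b,4.4/b,8/' f.py; python3 f.py g.png
```

```text
11.75 [0.6517 0.0336 0.2111] [3.1415 0.0002 2.1718] [-0.0658  0.5928  1.1575 -0.0001  1.3911 -2.2376]
w screw_open_top [259.8 180.5] 0.7 [0.6452 0.031  0.075 ]
w screw_b [299.8 101.5] 0.84 [0.5579 0.0181 0.075 ]
w screw_b [178.1 144.2] 0.78 [ 0.6608 -0.0591  0.075 ]
w screw_b [209.5  56.2] 0.73 [ 0.5734 -0.0751  0.075 ]
w driver_tip [258.9 194.1] 0.62 [0.6582 0.0388 0.075 ]
s screw_open_top [273.3 198.9] 0.54 [0.6422 0.024  0.075 ]
s screw_b [294.9 208.2] 0.56 [ 0.6725 -0.0438  0.075 ]
s screw_b [260.  224.4] 0.55 [ 0.5589 -0.076   0.075 ]
s screw_b [244.7 204.2] 0.52 [0.5605 0.0297 0.075 ]
s driver_tip [278.2 187.1] 0.75 [0.6849 0.0806 0.075 ]
screw_open_top [0.6462 0.0318 0.0701] [0.0001353262467383631, 0.00013532624673836968]
driver_tip [0.6553 0.032  0.1037] [0.004837107765089474, 0.0048371077650893445]
[258 192]
box [np.int64(208), np.int64(147), np.int64(308), np.int64(222)]
```

View pics/g.png

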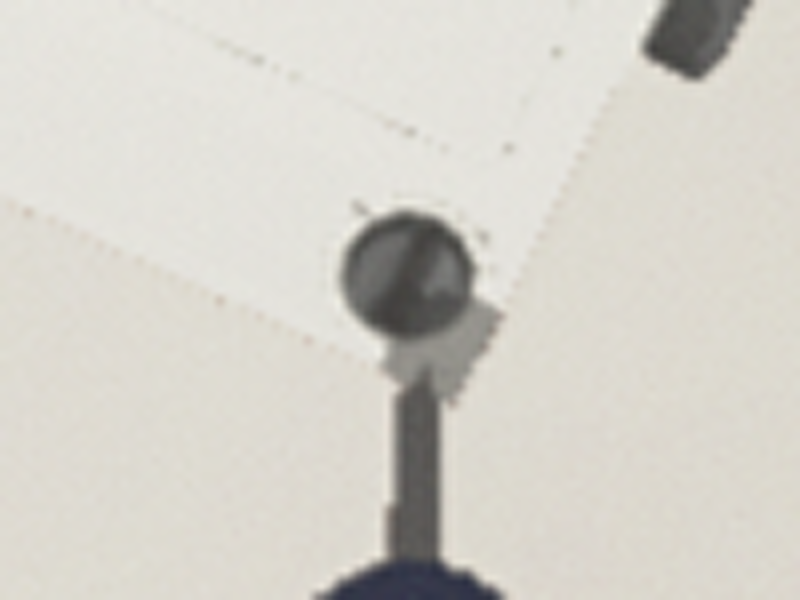

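The screw is at about (259,181) in the picture and the tip at (260,194), with the blade leaning the same way as the slot. I'm shifting about 3.6 mm and lowering for a closer look.

Call:
{"name": "carry_out", "arguments": {
  "translation": [
    [0.001,-0.0036,0],
    [0,0,0.008],
    [0,0,0.008],
    [0,0,0],
    [0,0,0]
  ],
  "turn": [
    [0,0,0],
    [0,0,0],
    [0,0,0],
    [0,0,0],
    [0,0,0]
  ],
  "gripper": [1,1,1,1,1]
}}

```text
time: 12.65
tool_pos: [0.6478, 0.0324, 0.1941]
tool_rot: [-3.141, -0.001, 2.175]
contact_force: [0.6, 0.5, -0.2]
opening: 0.0261
```

```bash
sed -i 's/^b=.*/b=[q[0]-32,q[1]-30,q[0]+32,q[1]+18]/; s/b,8/b,12/' f.py; cat >> f.py <<'E'
for zz in (.068,.072,.076): print("axis px at z",zz,proj(w,np.array(o["tool_pos"])+W@[0,0,o["tool_pos"][2]-zz]))
save("s_"+sys.argv[1],s["img"],(240,150,310,220),8)
E
python3 f.py i.png
```

```text
12.65 [0.6478 0.0324 0.1941] [-3.1407 -0.0006  2.175 ] [-0.0681  0.597   1.197  -0.0001  1.3487 -2.2431]
w screw_open_top [299.1 104.9] 0.59 [0.558 0.016 0.075]
w screw_open_top [261.2 190.2] 0.47 [0.645  0.0341 0.075 ]
w screw_b [301.5 104.4] 0.82 [0.5564 0.0176 0.075 ]
w screw_b [207.7  56.7] 0.78 [ 0.5714 -0.0741  0.075 ]
w screw_b [170.8 149.8] 0.78 [ 0.6611 -0.0608  0.075 ]
w driver_tip [262.9 194.5] 0.83 [0.6477 0.0381 0.075 ]
s screw_open_top [270.7 197.4] 0.54 [0.6393 0.0345 0.075 ]
s screw_open_top [273.5 151.4] 0.21 [0.7899 0.3326 0.075 ]
s screw_b [245.7 209.6] 0.53 [0.5527 0.0028 0.075 ]
s screw_b [264.2 223.2] 0.5 [ 0.5704 -0.0754  0.075 ]
s screw_b [295.4 210.9] 0.42 [ 0.6672 -0.0562  0.075 ]
s driver_tip [242.8 205.2] 0.71 [0.5539 0.027  0.075 ]
s driver_tip [273.7 192.2] 0.62 [0.6597 0.0581 0.075 ]
screw_open_top [ 0.5876 -0.0034  0.1115] [0.030884379885029067, 0.030884379885029102]
driver_tip [0.6069 0.0484 0.064 ] [0.04347791852510222, 0.04347791852510221]
[258 192]
box [np.int64(226), np.int64(162), np.int64(290), np.int64(210)]
axis px at z 0.068 [258.2823 189.3745]
axis px at z 0.072 [258.2737 190.5044]
axis px at z 0.076 [258.265 191.664]
```

View pics/i.png

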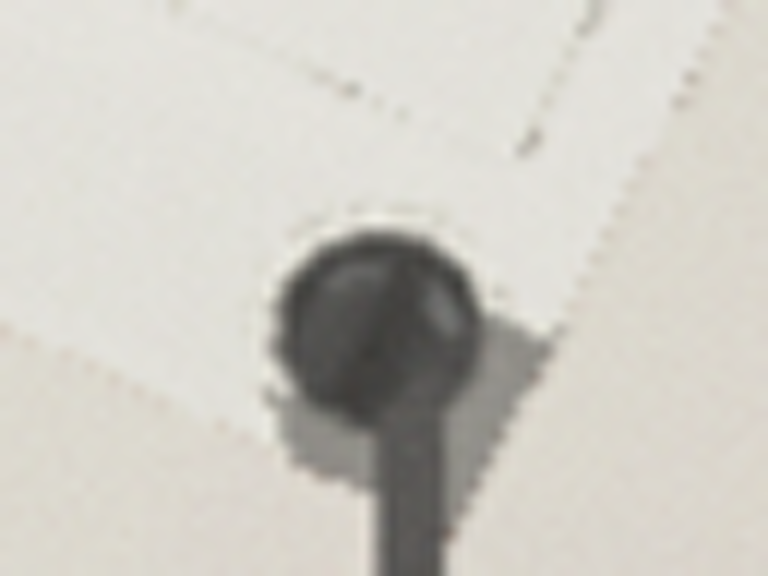

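The screw's centre is at (257.5,189.5) and the shaft axis at column 260.2. I'm shifting about -2.5 and -1.8 mm, then lowering gently while watching the force.

Call:
{"name": "carry_out", "arguments": {
  "translation": [
    [-0.0025,-0.0018,0],
    [0,0,0.003],
    [0,0,0.003],
    [0,0,0.001],
    [0,0,0],
    [0,0,0]
  ],
  "turn": [
    [0,0,0],
    [0,0,0],
    [0,0,0],
    [0,0,0],
    [0,0,0],
    [0,0,0]
  ],
  "gripper": [1,1,1,1,1,1]
}}

```text
time: 13.65
tool_pos: [0.648, 0.0293, 0.1877]
tool_rot: [-3.142, 0.0, 2.175]
contact_force: [0.8, -0.7, -0.3]
opening: 0.0258
```

Call:
{"name": "carry_out", "arguments": {
  "translation": [
    [0,0,0.002],
    [0,0,0.001],
    [0,0,0],
    [0,0,0]
  ],
  "turn": [
    [0,0,0],
    [0,0,0],
    [0,0,0],
    [0,0,0]
  ],
  "gripper": [1,1,1,1]
}}

```text
time: 14.05
tool_pos: [0.6479, 0.0293, 0.1847]
tool_rot: [-3.142, 0.0, 2.175]
contact_force: [-0.2, 0.6, 0.1]
opening: 0.0261
```

Call:
{"name": "carry_out", "arguments": {
  "translation": [
    [0,0,0.001],
    [0,0,0.001],
    [0,0,0],
    [0,0,0]
  ],
  "turn": [
    [0,0,0],
    [0,0,0],
    [0,0,0],
    [0,0,0]
  ],
  "gripper": [1,1,1,1]
}}

```text
time: 14.45
tool_pos: [0.6479, 0.0293, 0.1827]
tool_rot: [-3.141, 0.0, 2.175]
contact_force: [-0.6, 0.6, 0.1]
opening: 0.0262
```

Call:
{"name": "carry_out", "arguments": {
  "translation": [
    [0,0,0.001],
    [0,0,0.001],
    [0,0,0],
    [0,0,0]
  ],
  "turn": [
    [0,0,0],
    [0,0,0],
    [0,0,0],
    [0,0,0]
  ],
  "gripper": [1,1,1,1]
}}

```text
time: 14.85
tool_pos: [0.6482, 0.0293, 0.1814]
tool_rot: [3.141, 0.001, 2.175]
contact_force: [0.3, -0.2, 4.1]
opening: 0.0263
```

```bash
cat > k.py <<'E'
from h import *
import sys
o=robot.observe(); print(o["time"],o["tool_pos"],o["contact_force"],o["torque"])
w,s=read_camera("wrist"),read_camera("side")
A=cv2.resize(w["img"][162:210,226:290],(600,450),interpolation=cv2.INTER_CUBIC)
save(sys.argv[1],A)
for p,n in((w,"w"),(s,"s")):
  for d in nets.tip_of(p,"driver_tip")[:2]+nets.tip_of(p,"screw_open_top")[:2]: print(n,d)
E
python3 k.py k.png
```

```text
14.85 [0.64823634 0.02929367 0.18135466] [ 0.26157376 -0.16431362  4.06948638] [ 0.19140057 -0.0551887  -0.03032978]
w {'pixel': [257.7, 196.2], 'score': 0.91}
w {'pixel': [260.6, 193.1], 'score': 0.68}
w {'pixel': [290.8, 303.5], 'score': 0.52}
s {'pixel': [275.3, 198.6], 'score': 0.55}
```

View pics/k.png

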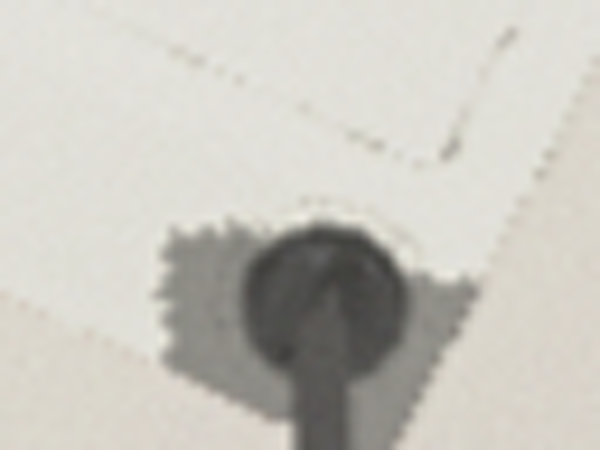

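The blade is over the head's centre, at about (328,295) in the crop. I'll wiggle it lightly to see whether it drops any further.

Call:
{"name": "carry_out", "arguments": {
  "translation": [
    [0,0,0],
    [0,0,0],
    [0,0,0]
  ],
  "turn": [
    [0,0,0.12],
    [0,0,0],
    [0,0,0]
  ],
  "gripper": [1,1,1]
}}

```text
time: 15.45
tool_pos: [0.648, 0.0293, 0.1808]
tool_rot: [3.141, 0.0, 2.058]
contact_force: [0.8, -0.0, 5.1]
opening: 0.0261
```

Call:
{"name": "carry_out", "arguments": {
  "translation": [
    [0,0,0],
    [0,0,0],
    [0,0,0],
    [0,0,0]
  ],
  "turn": [
    [0,0,-0.12],
    [0,0,-0.12],
    [0,0,0],
    [0,0,0]
  ],
  "gripper": [1,1,1,1]
}}

```text
time: 15.85
tool_pos: [0.648, 0.0292, 0.1807]
tool_rot: [3.142, 0.0, 2.293]
contact_force: [0.3, -0.2, 4.7]
opening: 0.0259
```

Call:
{"name": "carry_out", "arguments": {
  "translation": [
    [0,0,0],
    [0,0,0.001],
    [0,0,0.001],
    [0,0,0],
    [0,0,0]
  ],
  "turn": [
    [0,0,0.12],
    [0,0,0],
    [0,0,0],
    [0,0,0],
    [0,0,0]
  ],
  "gripper": [1,1,1,1,1]
}}

```text
time: 16.35
tool_pos: [0.6481, 0.0293, 0.1789]
tool_rot: [3.141, 0.0, 2.175]
contact_force: [0.1, -0.5, 5.7]
opening: 0.0259
```

Call:
{"name": "carry_out", "arguments": {
  "translation": [
    [0,0,0.0015],
    [0,0,0.0015],
    [0,0,0.0015],
    [0,0,0],
    [0,0,0]
  ],
  "turn": [
    [0,0,0],
    [0,0,0],
    [0,0,0],
    [0,0,0],
    [0,0,0]
  ],
  "gripper": [1,1,1,1,1]
}}

```text
time: 16.85
tool_pos: [0.6483, 0.0293, 0.1751]
tool_rot: [3.14, 0.001, 2.175]
contact_force: [0.1, 0.7, 8.8]
opening: 0.0257
```

```bash
python3 k.py l.png
```

```text
16.85 [0.64833352 0.02932698 0.1750802 ] [0.0975758  0.7088188  8.81359538] [ 0.1841086   0.00242442 -0.02356155]
w {'pixel': [257.8, 194.4], 'score': 0.79}
w {'pixel': [262.8, 195.8], 'score': 0.64}
s {'pixel': [277.4, 197.8], 'score': 0.49}
```

View pics/l.png

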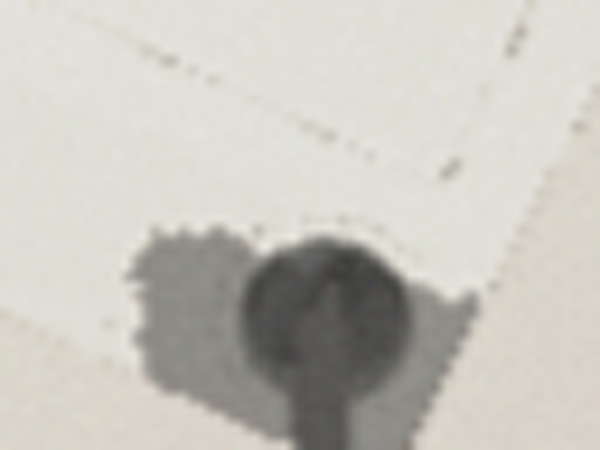

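The force of 8.8 N puts the push at about 5.4 mm. I'll press 0.8 mm more and turn clockwise, watching force and torque.

Call:
{"name": "carry_out", "arguments": {
  "translation": [
    [0,0,0.0008],
    [0,0,0],
    [0,0,0],
    [0,0,0],
    [0,0,0],
    [0,0,0],
    [0,0,0]
  ],
  "turn": [
    [0,0,0],
    [0,0,0.1],
    [0,0,0.1],
    [0,0,0.1],
    [0,0,0.1],
    [0,0,0.1],
    [0,0,0]
  ],
  "gripper": [1,1,1,1,1,1,1]
}}

```text
time: 17.85
tool_pos: [0.6484, 0.0294, 0.1744]
tool_rot: [3.14, 0.0, 1.672]
contact_force: [0.5, 1.1, 9.7]
opening: 0.0261
```

```bash
python3 -c "
from cell import robot
o=robot.observe();print(o['time'],o['contact_force'],o['torque'],o['tool_pos'],o['qpos'])"
```

```text
17.85 [0.51531834 1.09411698 9.68355522] [ 0.27797243 -0.02661832  0.02098015] [0.64839915 0.0294288  0.17441448] [-7.27237070e-02  6.10408709e-01  1.22791535e+00  2.06936587e-04
  1.30142160e+00 -1.74456271e+00]
```

Call:
{"name": "carry_out", "arguments": {
  "translation": [
    [0,0,0],
    [0,0,0],
    [0,0,0],
    [0,0,0],
    [0,0,0],
    [0,0,0],
    [0,0,0],
    [0,0,0],
    [0,0,0]
  ],
  "turn": [
    [0,0,0.12],
    [0,0,0.12],
    [0,0,0.12],
    [0,0,0.12],
    [0,0,0.12],
    [0,0,0.12],
    [0,0,0.12],
    [0,0,0.12],
    [0,0,0]
  ],
  "gripper": [1,1,1,1,1,1,1,1,1]
}}

```text
time: 18.75
tool_pos: [0.6483, 0.0293, 0.1744]
tool_rot: [3.14, -0.001, 0.711]
contact_force: [-1.0, -0.1, 9.1]
opening: 0.026
```

```bash
python3 -c "
from cell import robot
o=robot.observe();print(o['time'],o['contact_force'],o['torque'],o['tool_pos'],o['qpos'])"; python3 k.py m.png
```

```text
18.75 [-0.9715205  -0.06701599  9.1221898 ] [ 0.07566777 -0.00642803  0.0240158 ] [0.64828978 0.02930891 0.17440287] [-7.28290800e-02  6.10378239e-01  1.22800318e+00  1.25079310e-05
  1.30163915e+00 -7.84024644e-01]
18.75 [0.64828978 0.02930891 0.17440287] [-0.9715205  -0.06701599  9.1221898 ] [ 0.07566777 -0.00642803  0.0240158 ]
w {'pixel': [258.4, 189.6], 'score': 0.82}
w {'pixel': [260.1, 191.1], 'score': 0.58}
s {'pixel': [274.3, 199.7], 'score': 0.6}
s {'pixel': [287.6, 191.5], 'score': 0.32}
```

View pics/m.png

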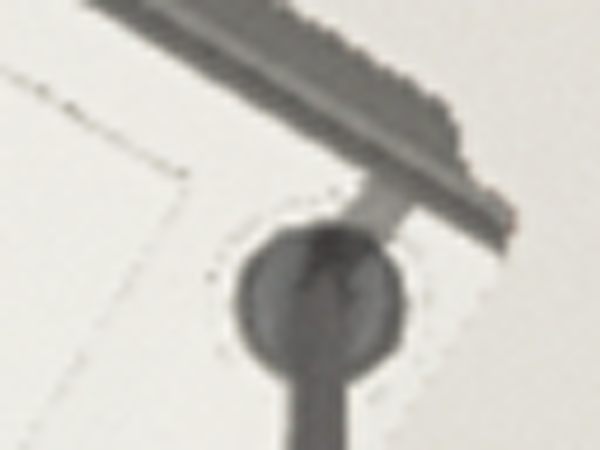

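The slot follows the blade, so the screw is turning. I'll continue to the stop.

Call:
{"name": "carry_out", "arguments": {
  "translation": [
    [0,0,0],
    [0,0,0],
    [0,0,0],
    [0,0,0],
    [0,0,0]
  ],
  "turn": [
    [0,0,0.1],
    [0,0,0.1],
    [0,0,0.1],
    [0,0,0.1],
    [0,0,0]
  ],
  "gripper": [1,1,1,1,1]
}}

```text
time: 19.55
tool_pos: [0.6481, 0.0293, 0.1743]
tool_rot: [3.141, -0.001, 0.312]
contact_force: [-0.8, 0.5, 8.7]
opening: 0.0263
```

```bash
cat > t.py <<'E'
from cell import robot
o=robot.observe();print(o['time'],o['contact_force'],o['torque'],o['tool_pos'],o['tool_rot'],o['qpos'][5],o['joint_efforts'][5])
E
python3 t.py
```

```text
19.55 [-0.79336961  0.50950206  8.72989737] [0.09180089 0.19922847 0.00957473] [0.64806124 0.02933475 0.1743124 ] [ 3.14118588e+00 -8.77456008e-04  3.11803840e-01] -0.38457579903132694 0.9245059825479984
```

Call:
{"name": "carry_out", "arguments": {
  "translation": [
    [0,0,0],
    [0,0,0],
    [0,0,0],
    [0,0,0]
  ],
  "turn": [
    [0,0,0.07],
    [0,0,0.07],
    [0,0,0.07],
    [0,0,0]
  ],
  "gripper": [1,1,1,1]
}}

```text
time: 19.95
tool_pos: [0.648, 0.0294, 0.1743]
tool_rot: [3.142, -0.001, 0.103]
contact_force: [-1.8, 0.6, 9.0]
opening: 0.0261
```

```bash
python3 t.py
```

```text
19.95 [-1.75936407  0.62551098  9.02114848] [0.03513556 0.27076707 0.03532227] [0.64798154 0.02941653 0.17426233] [ 3.14157534e+00 -7.32034782e-04  1.02682530e-01] -0.1754589520159384 0.6652049906551838
```

Call:
{"name": "carry_out", "arguments": {
  "translation": [
    [0,0,0],
    [0,0,0],
    [0,0,0]
  ],
  "turn": [
    [0,0,0.08],
    [0,0,0.08],
    [0,0,0]
  ],
  "gripper": [1,1,1]
}}

```text
time: 20.25
tool_pos: [0.6479, 0.0295, 0.1742]
tool_rot: [-3.141, -0.001, -0.058]
contact_force: [-1.1, 1.0, 8.5]
opening: 0.0263
```

```bash
python3 t.py
```

```text
20.25 [-1.11574851  1.04093746  8.48144595] [0.12549215 0.33194056 0.02526358] [0.64792304 0.02951848 0.17424309] [-3.14134342e+00 -5.60516890e-04 -5.75378714e-02] -0.015200340028888988 0.7641725242137909
```

Call:
{"name": "carry_out", "arguments": {
  "translation": [
    [0,0,0],
    [0,0,0],
    [0,0,0]
  ],
  "turn": [
    [0,0,0.08],
    [0,0,0.08],
    [0,0,0]
  ],
  "gripper": [1,1,1]
}}

```text
time: 20.55
tool_pos: [0.6478, 0.0297, 0.1742]
tool_rot: [-3.141, -0.0, -0.217]
contact_force: [-1.3, 1.4, 9.0]
opening: 0.0259
```

```bash
python3 t.py; python3 k.py n.png
```

```text
20.55 [-1.34179711  1.35246912  9.01996662] [0.25361056 0.39707552 0.02779553] [0.64781374 0.02965206 0.17417596] [-3.14108774e+00 -1.55580456e-04 -2.17482133e-01] 0.1447697877017042 0.7604436948895454
20.55 [0.64781374 0.02965206 0.17417596] [-1.34179711  1.35246912  9.01996662] [0.25361056 0.39707552 0.02779553]
w {'pixel': [259.9, 190.9], 'score': 0.83}
w {'pixel': [240.8, 222.4], 'score': 0.31}
w {'pixel': [260.5, 191.1], 'score': 0.71}
s {'pixel': [274.7, 201.4], 'score': 0.78}
s {'pixel': [210.6, 176.8], 'score': 0.6}
```

View pics/n.png

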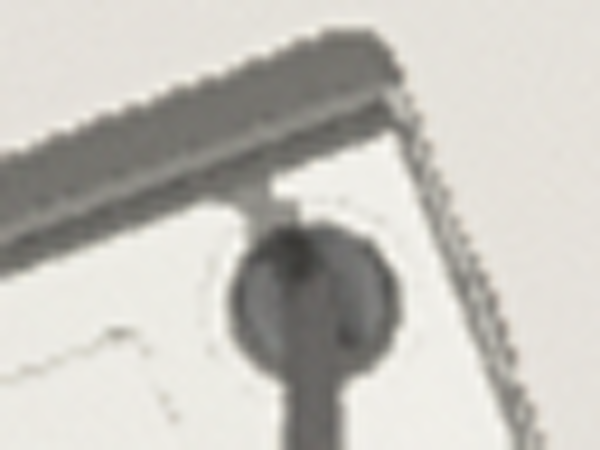

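The slot, running from (285,240) to (345,330), now lies along the other box edge as on the locked screws. The blade has turned 2.39 rad, so I'm lifting straight out.

Call:
{"name": "carry_out", "arguments": {
  "translation": [
    [0,0,-0.003],
    [0,0,-0.004],
    [0,0,-0.006],
    [0,0,-0.01],
    [0,0,-0.02],
    [0,0,-0.03],
    [0,0,-0.03],
    [0,0,0],
    [0,0,0]
  ],
  "turn": [
    [0,0,0],
    [0,0,0],
    [0,0,0],
    [0,0,0],
    [0,0,0],
    [0,0,0],
    [0,0,0],
    [0,0,0],
    [0,0,0]
  ],
  "gripper": [1,1,1,1,1,1,1,1,1]
}}

```text
time: 21.75
tool_pos: [0.6481, 0.0292, 0.2774]
tool_rot: [3.142, -0.002, -0.215]
contact_force: [-1.2, 0.8, -1.3]
opening: 0.026
```

```bash
cat > p.py <<'E'
from h import *
np.set_printoptions(precision=4,suppress=True)
o=robot.observe(); print(o["time"],o["tool_pos"],o["tool_rot"],o["qpos"],o["opening"])
w=read_camera("wrist"); A=w["img"]
c=proj(w,[.648,.0295,.07]); print(c); c=c.astype(int)
save("p.png",A,(c[0]-75,max(0,c[1]-35),c[0]+75,c[1]+75),5)
for d in nets.tip_of(w,"screw_open_top")[:2]+nets.tip_of(w,"screw_b")[:4]+nets.tip_of(w,"driver_tip")[:1]: print(d)
E
python3 p.py
```

```text
21.75 [0.6481 0.0292 0.2774] [ 3.1416 -0.0018 -0.2152] [-0.0729  0.5527  1.0492 -0.0003  1.5379  0.1423] 0.02597472733154689
[258.6854 170.9821]
{'pixel': [259.9, 170.1], 'score': 0.61}
{'pixel': [285.8, 233.4], 'score': 0.65}
{'pixel': [193.6, 190.7], 'score': 0.53}
{'pixel': [258.9, 196.0], 'score': 0.72}
```

View pics/p.png

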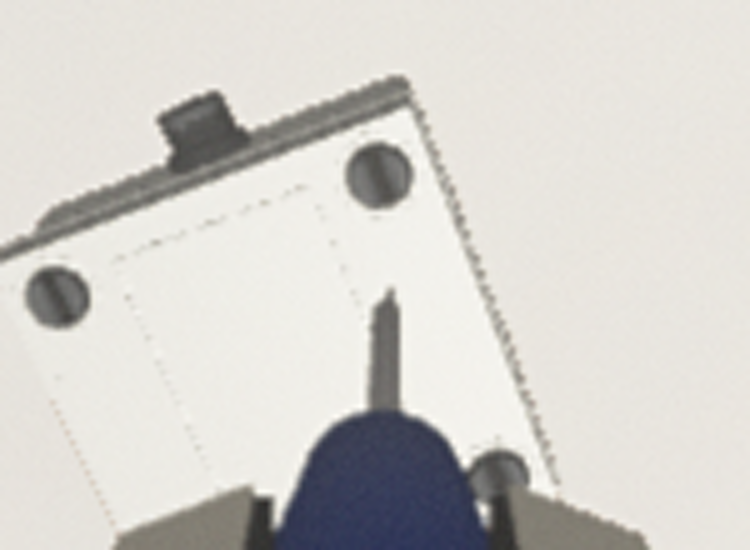

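```bash
cat > q.py <<'E'
from h import *
w=read_camera("wrist"); g=w["img"].astype(np.float32).mean(2)
def fit(cx,cy,r=5.2):
    best=None
    Y,X=np.mgrid[int(cy)-7:int(cy)+8,int(cx)-7:int(cx)+8]
    for ox in np.arange(-1,1.1,.5):
      for oy in np.arange(-1,1.1,.5):
        x,y=X-cx-ox,Y-cy-oy; m=x*x+y*y<r*r; v=g[Y,X][m]
        for a in np.radians(np.arange(0,180,2)):
            d=np.abs(-np.sin(a)*x+np.cos(a)*y)[m]; t=np.exp(-(d/1.7)**2)
            A=np.c_[t,np.ones_like(t),x[m],y[m]]; c,*_=np.linalg.lstsq(A,v,rcond=None)
            e=((A@c-v)**2).sum()/((v-v.mean())**2).sum()
            if c[0]<0 and (best is None or e<best[0]): best=(e,np.degrees(a),c[0],ox,oy)
    return best
ax,ay=183.7,136
for px in [(259.5,171),(195.2,195.3)]: print(px,fit(*px))
# predicted angle of locked slot at the screw (box yaw 7.5deg)
for s in [(.648,.0295,.072),(.558,.018,.072)]:
  s=np.array(s)
  for yaw in (6,7.5,9):
    u=np.array([-np.sin(np.radians(yaw)),np.cos(np.radians(yaw)),0])*.008
    d=proj(w,s-u)-proj(w,s+u); print(yaw,proj(w,s),np.degrees(np.arctan2(d[1],d[0]))%180)
E
python3 q.py
```

```text
(259.5, 171) (np.float64(0.12696975706210678), np.float64(68.0), np.float64(-37.190324339046164), np.float64(0.5), np.float64(-0.5))
(195.2, 195.3) (np.float64(0.07584467560598009), np.float64(64.0), np.float64(-40.428182932395735), np.float64(-0.5), np.float64(-1.0))
6 [259.92649661 171.63813976] 71.36967224324341
7.5 [259.92649661 171.63813976] 69.84153844303623
9 [259.92649661 171.63813976] 68.3145476013194
6 [195.05815903 194.15313622] 67.2472093711111
7.5 [195.05815903 194.15313622] 65.76661701318265
9 [195.05815903 194.15313622] 64.29251556378988
```

The slot fits at 68°, where the locked orientation predicts about 69° (the neighbouring locked screw: 64° against about 65°), so the screw is locked. The tip shows where it did before, so nothing slipped. I'm taking the driver back to the pose it was picked from.

Call:
{"name": "carry_out", "arguments": {
  "translation": [
    [0,0,0],
    [0,0,0],
    [0,0,0],
    [0,0,0],
    [0,0,0],
    [0,0,0],
    [0,0,0],
    [0,0,0],
    [0,0,0]
  ],
  "turn": [
    [0,0,0.135],
    [0,0,0.135],
    [0,0,0.135],
    [0,0,0.135],
    [0,0,0.135],
    [0,0,0.135],
    [0,0,0.135],
    [0,0,0.135],
    [0,0,0]
  ],
  "gripper": [1,1,1,1,1,1,1,1,1]
}}

```text
time: 22.9
tool_pos: [0.6477, 0.0293, 0.2756]
tool_rot: [3.14, 0.0, -1.296]
contact_force: [0.4, 0.2, -0.3]
opening: 0.026
```

Call:
{"name": "carry_out", "arguments": {
  "translation": [
    [0.031,0.0309,0],
    [0.031,0.0309,0],
    [0.031,0.0309,0],
    [0.031,0.0309,0],
    [0.031,0.0309,0],
    [0.031,0.0309,0],
    [0.031,0.0309,0],
    [0.031,0.0309,0],
    [0.031,0.0309,0],
    [0.031,0.0309,0]
  ],
  "turn": [
    [0,0,0],
    [0,0,0],
    [0,0,0],
    [0,0,0],
    [0,0,0],
    [0,0,0],
    [0,0,0],
    [0,0,0],
    [0,0,0],
    [0,0,0]
  ],
  "gripper": [1,1,1,1,1,1,1,1,1,1]
}}

```text
time: 23.9
tool_pos: [0.4339, -0.3544, 0.2762]
tool_rot: [3.141, 0.0, -1.291]
contact_force: [0.7, -0.1, -0.6]
opening: 0.0261
```

Call:
{"name": "carry_out", "arguments": {
  "translation": [
    [0,0,0],
    [0,0,0]
  ],
  "turn": [
    [0,0,0],
    [0,0,0]
  ],
  "gripper": [1,1]
}}

```text
time: 24.1
tool_pos: [0.4345, -0.3536, 0.276]
tool_rot: [3.142, 0.001, -1.295]
contact_force: [-0.6, 0.9, -0.7]
opening: 0.026
```

Call:
{"name": "carry_out", "arguments": {
  "translation": [
    [0,0,0.03],
    [0,0,0.03],
    [0,0,0.03],
    [0,0,0.02],
    [0,0,0]
  ],
  "turn": [
    [0,0,0],
    [0,0,0],
    [0,0,0],
    [0,0,0],
    [0,0,0]
  ],
  "gripper": [1,1,1,1,1]
}}

```text
time: 24.6
tool_pos: [0.4346, -0.3503, 0.1636]
tool_rot: [3.139, 0.006, -1.291]
contact_force: [-1.4, -0.0, -1.1]
opening: 0.0258
```

Call:
{"name": "carry_out", "arguments": {
  "translation": [
    [0,0,0.015],
    [0,0,0.013],
    [0,0,0.006],
    [0,0,0.003],
    [0,0,0],
    [0,0,0]
  ],
  "turn": [
    [0,0,0],
    [0,0,0],
    [0,0,0],
    [0,0,0],
    [0,0,0],
    [0,0,0]
  ],
  "gripper": [1,1,1,1,1,1]
}}

```text
time: 25.2
tool_pos: [0.4355, -0.3533, 0.1302]
tool_rot: [-3.141, -0.001, -1.295]
contact_force: [-0.2, -0.6, -1.1]
opening: 0.0261
```

Call:
{"name": "carry_out", "arguments": {
  "translation": [
    [0,0,0.002],
    [0,0,0.0015],
    [0,0,0],
    [0,0,0]
  ],
  "turn": [
    [0,0,0],
    [0,0,0],
    [0,0,0],
    [0,0,0]
  ],
  "gripper": [1,1,1,1]
}}

```text
time: 25.6
tool_pos: [0.435, -0.3532, 0.126]
tool_rot: [-3.142, -0.0, -1.295]
contact_force: [-0.5, -0.2, -0.7]
opening: 0.0263
```

Call:
{"name": "carry_out", "arguments": {
  "translation": [
    [0,0,0.001],
    [0,0,0.0005],
    [0,0,0],
    [0,0,0]
  ],
  "turn": [
    [0,0,0],
    [0,0,0],
    [0,0,0],
    [0,0,0]
  ],
  "gripper": [1,1,1,1]
}}

```text
time: 26.0
tool_pos: [0.4352, -0.3533, 0.1255]
tool_rot: [-3.141, -0.001, -1.295]
contact_force: [-2.0, 1.5, 6.9]
opening: 0.0263
```

It is seated (6.9 N upward). I'm releasing, then retreating straight up.

Call:
{"name": "carry_out", "arguments": {
  "translation": [
    [0,0,0],
    [0,0,0],
    [0,0,0],
    [0,0,0],
    [0,0,0],
    [0,0,0],
    [0,0,0],
    [0,0,0],
    [0,0,0],
    [0,0,0]
  ],
  "turn": [
    [0,0,0],
    [0,0,0],
    [0,0,0],
    [0,0,0],
    [0,0,0],
    [0,0,0],
    [0,0,0],
    [0,0,0],
    [0,0,0],
    [0,0,0]
  ],
  "gripper": [-1,-1,-1,-1,-1,-1,-1,-1,-1,-1]
}}

```text
time: 27.0
tool_pos: [0.4351, -0.3532, 0.1244]
tool_rot: [-3.142, -0.0, -1.295]
contact_force: [0.3, -0.1, 1.1]
opening: 0.0915
```

Call:
{"name": "carry_out", "arguments": {
  "translation": [
    [0,0,-0.01],
    [0,0,-0.02],
    [0,0,-0.03],
    [0,0,-0.03],
    [0,0,-0.03],
    [0,0,-0.03],
    [0,0,0],
    [0,0,0]
  ],
  "turn": [
    [0,0,0],
    [0,0,0],
    [0,0,0],
    [0,0,0],
    [0,0,0],
    [0,0,0],
    [0,0,0],
    [0,0,0]
  ],
  "gripper": [-1,-1,-1,-1,-1,-1,-1,-1]
}}

```text
time: 27.8
tool_pos: [0.4351, -0.3532, 0.2754]
tool_rot: [-3.141, -0.002, -1.295]
contact_force: [0.6, 0.3, -0.5]
opening: 0.0923
```

```bash
cat > r.py <<'E'
from h import *
o=robot.observe(); print(o["time"],o["tool_pos"],o["opening"])
w,s=read_camera("wrist"),read_camera("side")
print(tri([(p,nets.tip_of(p,"driver_handle")[0]["pixel"]) for p in(w,s)]))
A=cv2.resize(w["img"][110:260,170:350],(480,400)); B=cv2.resize(s["img"][170:360,190:330],(295,400))
save("r.png",np.hstack([A,B]))
E
python3 r.py
```

```text
27.8 [ 0.43512337 -0.35318396  0.27537915] 0.09225409797054954
(array([ 0.43435016, -0.35295053,  0.14456066]), [0.003183387218445906, 0.0031833872184458237])
```

View pics/r.png

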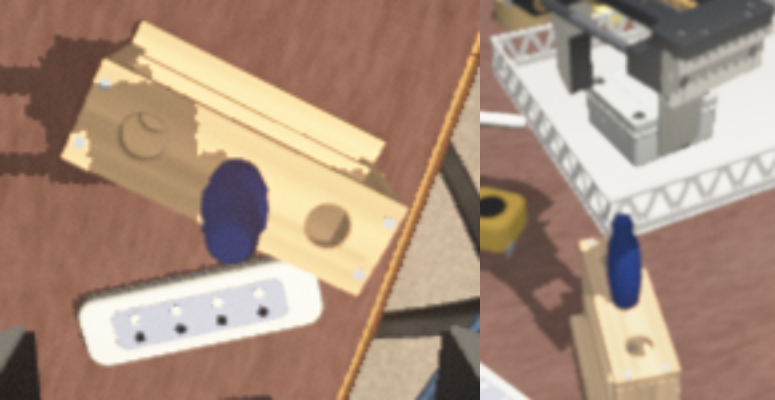

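The driver hangs upright in the middle hole: the handle is at (235,205) in the left panel and (625,265) in the right. The gripper is clear, so I'm handing in.

```bash
python3 -c "
from cell import robot
print(robot.hand_in(), robot.observe()['time'])"
```

```text
the job is handed in; nothing more can be done
the job is handed in; nothing more can be done
```

The open screw, at the box's far-left corner, is pushed in and turned clockwise to the locked position. The screwdriver hangs in the rack's middle hole again, and the job was handed in at about 28 s.

- **Screw push and turn:** The press read about 9 N, which puts the screw in by roughly 6 mm. I turned the blade 2.4 rad in total. The torque reading was too noisy to show a clear stop, so the turn rests on the picture instead. Its slot fitted at 68°, against 68–71° expected for locked. A locked neighbour checked the same way gave 64°, against 64–67°.
- **Not checked:** I did not measure how high the screw head stands above the lid after release. I looked only roughly at the other three screws; two were clearly still locked and nothing touched any of them.
- **Screwdriver:** It seated with a 7 N reaction, and after release it stood upright. Its handle measured (0.434, -0.353, 0.145) m, against 0.140 m nominal height. The two camera rays miss that point by about 3 mm, so the 5 mm difference is not significant.
- **Loose things and forces:** The path kept clear of the loose things. I saw no unexpected contact, and the highest contact force I read was about 10 N.

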